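# Mount a feed roller between bench centres

## Task

Take the longer of the two rollers from the wooden rack and lay it gently (do not drop it) on the two V rests of the bench centres, then slide the tailstock up until the roller is held fully home on both cone centres, ready for a run-out check. Let go of everything at the end, and leave the shorter roller and the screwdriver undisturbed.

Things in the scene. Friction and masses are not known exactly. Their poses are not given: they have to be found in the camera images.
- roller_mid (a point): Middle of the longer roller, on its axis: steel tube 200 mm long, 25 mm in diameter, open at both ends (bore 17 mm, 16 mm deep), a black rubber sleeve 30 mm in diameter over its middle 56 mm; about 0.35 kg. Its y axis is the roller's axis (it may spin about it; both ends are alike). It starts in either slot of the rack.
- short_mid (a point): Middle of the shorter roller: same make, but 140 mm long. It lies in the other slot of the rack, parallel, 90 mm away. Bystander.
- rack: Fixed plywood rack 170 x 125 mm; origin at the centre of its underside. Two slots at x = -45 and +45 mm, each of two V notches 8 mm thick at y = -50 and +50 mm, hold the rollers along the rack's y axis, their axes 50 mm above the table. The sleeve is free between the notches and can be gripped from above.
- centres: Fixed grey bench centres: base 85 mm wide (x), 20 mm high, from y = -235 to +150 mm; origin on the table below the home place of a roller's middle. The line of centres runs along its y axis at x = 0, z = 60 mm. The headstock, a fixed block 82 mm high, is at the +y end, the sliding tailstock at the -y end.
- head_tip (a point): Tip of the headstock's fixed steel cone, at y = +90 mm, z = 60 mm of centres; it points to -y. Cone: tip 6 mm, base 24 mm in diameter, 16 mm long; it goes about 10 mm into the roller's bore. Axes as centres.
- rests_mid (a point): Half-way between the two V rests, at the height (z = 58 mm) of a roller's axis lying in them, 2 mm below the line of centres: the cones lift it that much. The rests are 8 mm thick at y = -60 and +60 mm from here, mouths 36 mm wide. Lay the roller's middle at y = -27 to -12 mm from here: sleeve between the rests, end clear of the head cone. Axes as centres.
- seat_mid (a point): Home place of the roller's middle when both cones hold it: on the line of centres, z = 60 mm above the table. Axes as centres.
- tail_knob (a point): Grip point of the tailstock's upright round black knob, 24 mm in diameter, from 78 to 128 mm above the table; this point is on the knob's axis at 108 mm. It stands on the tailstock's block, 52 mm (x) by 45 mm (y), top at 78 mm. Axes as centres.
- tail_tip (a point): Tip of the tailstock's cone, of the same size as the headstock's; it points to +y of centres, z = 60 mm, 38.5 mm ahead of the knob's axis.
- tailstock (a joint): Slide of the tailstock along +y of centres, m: 0 = fully back, grows towards the headstock; starts at 0 to 0.03. About 3 N of friction; it stays where it is left. It pushes the roller along the rests, and 10 to 20 N seats it. With the roller home on both cones it reads about 0.076 and goes no further; with no roller it stops at 0.085.
- screwdriver_grip (a point): Handle of a screwdriver lying on the table beyond the work, about 200 mm long. Bystander.

How it is judged:
By the outcome, as a careful person would: the job done as asked, in the order asked, and still so for the second after the job is handed in, with the robot touching nothing.
It also fails if it takes over 51 s, if anything falls off the work surface, if the arm or the gripper's body presses on something with over 40 N, if the wrist force passes 120 N, or if a joint passes its speed limit or range.

## Robot

A 7-joint arm with a two-finger parallel gripper is mounted at the origin on the work surface. World frame = base frame: x ahead of the robot, y to its left, z up, the work surface at z = 0. Lengths are in m, angles in rad, forces in N, time in s.
With the tool pointing down it reaches from about 0.4 to 0.85 m from the base axis. Payload 4.5 kg.
Tool frame: the origin (TCP) lies midway between the tips of the shut fingers; the grasp point (between the pads) lies 19 mm behind it; z points along the fingers, y is the line along which they close (so a half turn about z gives the same grasp; the last joint's range is limited). The gripper opens to 88 mm and grips with 3 to 60 N. Pads are 18 mm wide; open, the fingers measure 123 mm over their backs; the gripper's body (75 mm by 187 mm) begins 45 mm behind the grasp point.
Start: joints at [1.203, 0.689, -0.195, 1.565, 0.157, 0.902, -0.215], TCP at [0.244, -0.575, 0.239] pointing down, gripper open.
Joint ranges: [-3.01, 3.01], [-0.46, 2.08], [-1.47, 1.51], [0.13, 2.56], [-1, 4.14], [0.04, 2.09], [-2.66, 2.66]. Speed limits (rad/s): [2.57, 2.57, 3.14, 3.14, 3.14, 3.14, 3.14].

## Interface

Orientations are given as a unit quaternion [x, y, z, w].
In Python, from plant import r gives the robot as it stands. The module is installed in compiled form; this text tells all that it offers.
- The arm moves only by the tool step_arm, never from a script. Its argument "series" is a list of rows, each a list of 7 numbers: the shift along the world's x, y, z in mm, then the turn, a rotation vector about the world's x, y, z in rad, then the closure, from 0 (fully open) to 1 (shut). A call has 1 to 20 rows; each row shifts and turns the commanded pose from where the row before left it; what a row does not reach is not made up. A row lasts 1/10 s, in which the tool goes at most 50 mm and 8.59 degrees, less where a joint would pass 70% of its speed; a pose out of reach is approached as far as the arm can. A call is refused whole if a number of a shift passes 50 or a number of a turn 0.15, either way. A call with a gripper value outside its range is refused whole. The fingers move at their own pace and stop on an object; "force" is the grip in N (left out, the last holds). Time passes only in rows, so rows that do not move let the fingers close. It gives the time, the measured TCP pose, the force, the opening and the grip force at its end, in the units of the state.
- r.get_state(): the state, without advancing time (a new reading comes with each control period).
- r.snapshot(name): name is "scene" or "top" or "wrist"; returns (picture, depth): 420x560x3 uint8, blue, green, red; 420x560 float32, m along the optical axis (not along the pixel's ray), 0 where there is no reading.
- r.get_calibration(name): a dict with "intrinsics" (3x3 intrinsics, pixels), "pose" (4x4, takes a point from camera to world coordinates). Camera axes: x right, y up, looking along -z (the intrinsics and any distortion apply to the point x, -y, -z); pixel columns grow to the right and rows downward; lengths in m; the calibration is good to about 2 mm. The wrist camera is an equidistant fisheye: a pixel r from the principal point sees the ray r / f radians off the axis. A picture is of the moment at which its call begins: read the wrist's pose just before it. get_calibration takes no time and is no camera call; for the wrist camera it gives the pose at the moment of the call.
- r.finish_job(): hands the job in; it is judged then, once.
The state is a dict: "clock": time; "q": joint angles; "qd": joint speeds; "joint_torque": joint torques, N m; "tool_pos": TCP position; "eef_rot": TCP orientation; "contact_force": force on the tool from outside, world axes, zero at the start; "moment": the same for the moment, N m; "opening": opening from 0.0 (shut) to 1.0 (fully open); "finger_force": force on a finger pad.
Only numpy, scipy, OpenCV 4.12 (cv2) and the standard library are available. Lean on these libraries where they do the work, as an engineer would, in place of code of your own. Each camera call takes 0.05 s, during which the arm holds its last target. There are 200 camera calls.

## Working session

There is one attempt and no reset: what is moved stays moved. The work goes in short steps, Python scripts to look and compute and a tool call to move; the robot and the scene stay as the last step left them, time stands still between calls to the robot, and variables do not carry over. Pictures are saved under pics/ and viewed, at most 10 in all, crops included, and the job is handed in when it is done.

Besides the shell and the picture viewer there is one more tool, called after ">>>" as name(argument=value, ...), one argument or row to a line, values as JSON. step_arm: Moves the arm, as the interface text tells. Its arguments: {"type":"object","properties":{"series":{"type":"array"},"force":{"type":"number"}},"required":["series"]}

```bash
mkdir -p pics
cat > h.py <<'E'
from plant import r
import numpy as np, cv2
def snap(name,fn=None):
    c=r.get_calibration(name); im,d=r.snapshot(name)
    np.savez('pics/%s.npz'%(fn or name),im=im,d=d,K=c['intrinsics'],T=c['pose'])
    if fn: cv2.imwrite('pics/%s.png'%fn,im)
    return im,d,np.array(c['intrinsics']),np.array(c['pose'])
def cloud(d,K,T):
    v,u=np.mgrid[:d.shape[0],:d.shape[1]]
    P=np.stack([(u-K[0,2])/K[0,0]*d,-(v-K[1,2])/K[1,1]*d,-d],-1)
    return P@T[:3,:3].T+T[:3,3]
E
python3 - <<'E'
from h import *
print(r.get_state())
for n in('scene','top'):
    im,d,K,T=snap(n,n+'0'); print(n,K.round(1).tolist(),T.round(3).tolist(),r.get_calibration(n).keys())
E
```

```text
{'clock': 0.0, 'q': array([ 1.20281236,  0.69000105, -0.19451144,  1.56632556,  0.15733345,
        0.90248909, -0.21509658]), 'qd': array([-0.00015308,  0.00074109,  0.00131527, -0.00206206,  0.00022944,
        0.00029986,  0.00073943]), 'joint_torque': array([-5.66449617e-04, -5.27564371e+01, -1.26662493e+00, -1.53431654e+01,
       -5.25436469e-02,  6.62211474e-03,  1.59248125e-04]), 'tool_pos': array([ 0.24411612, -0.57467876,  0.23790424]), 'eef_rot': array([ 9.79878156e-01,  1.99594497e-01, -2.58356413e-04, -8.76751065e-04]), 'contact_force': array([-1.28257575,  0.76117156, -0.17192157]), 'moment': array([ 0.00068309, -0.03033899,  0.0194818 ]), 'finger_force': 0.0, 'opening': 0.9984567816574297}
scene [[444.3, 0.0, 281.4], [0.0, 444.3, 209.5], [0.0, 0.0, 1.0]] [[0.182, -0.726, 0.663, 1.17], [0.983, 0.123, -0.135, -0.093], [0.017, 0.677, 0.736, 0.75], [0.0, 0.0, 0.0, 1.0]] dict_keys(['intrinsics', 'pose'])
top [[434.0, 0.0, 276.6], [0.0, 434.0, 202.8], [0.0, 0.0, 1.0]] [[-0.028, 0.996, -0.082, 0.49], [-0.999, -0.029, -0.015, 0.027], [-0.017, 0.082, 0.997, 0.926], [0.0, 0.0, 0.0, 1.0]] dict_keys(['intrinsics', 'pose'])
```

View pics/top0.png

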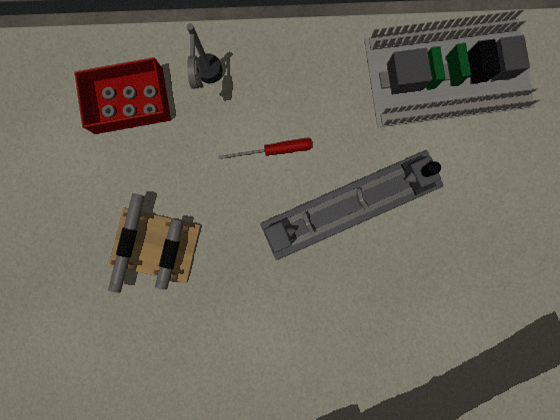

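View pics/scene0.png

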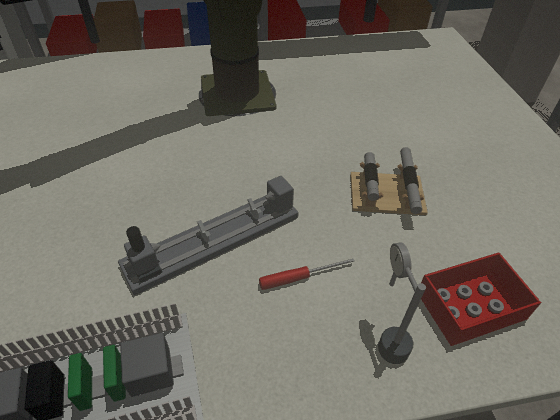

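The long roller is the left one: top view (138,195) to (115,290), sleeve near (127,243). The headstock is at (280,238), the knob at (430,168), and the screwdriver at (290,147), beyond the work. Next I measure these from depth.

```bash
cat > m.py <<'E'
from h import *
z=np.load('pics/top0.npz'); im,d,K,T=z['im'],z['d'],z['K'],z['T']
P=cloud(d,K,T); Z=P[...,2]
v,u=np.mgrid[:420,:560]
print('table',np.median(Z[300:380,100:300]),Z[300:380,100:300].std())
def ray(px,h):
    c=np.array([(px[0]-K[0,2])/K[0,0],-(px[1]-K[1,2])/K[1,1],-1])@T[:3,:3].T
    return T[:3,3]+c*(h-T[2,3])/c[2]
def box(x):
    b=cv2.boxPoints(x); return b
for n,(a,b,zz) in dict(long=(100,158,.035),short=(155,200,.035)).items():
    m=((u>a)&(u<b)&(v>185)&(v<300)&(Z>zz)).astype(np.uint8)
    k,l,s,_=cv2.connectedComponentsWithStats(m); m=l==1+s[1:,4].argmax()
    q=P[m]; 
    rc=cv2.minAreaRect(np.argwhere(m)[:,::-1].astype(np.float32)); w=ray(rc[0],.05)
    A=np.cov(q[:,:2].T); e=np.linalg.eigh(A)[1][:,1]
    B=box(rc); mids=sorted([(np.linalg.norm(B[i]-B[(i+1)%4]),tuple((B[i]+B[(i+1)%4])/2)) for i in range(4)])[:2]
    E=[ray(x[1],.05) for x in mids]
    print(n,'rect',rc,'mid',w.round(4),'ends',[x.round(4) for x in E],np.linalg.norm(E[0]-E[1]).round(4),'pca yaw',np.degrees(np.arctan2(e[1],e[0])),'topz',np.percentile(q[:,2],95), (E[0]+E[1])/2)
    bl=m&(im.max(2)<45); print(' sleeve px',u[bl].mean(),v[bl].mean(),bl.sum(),ray((u[bl].mean(),v[bl].mean()),.05).round(4))
reg=(u>250)&(u<455)&(v>140)&(v<270)
def comp(m):
    k,l,s,_=cv2.connectedComponentsWithStats(m.astype(np.uint8)); return l==1+s[1:,4].argmax()
m=reg&(Z>.01)&(Z<.027)
rc=cv2.minAreaRect(P[comp(reg&(Z>.012))&m][:,:2].astype(np.float32)); print('base',rc); print(box(rc).round(4))
mh=comp(reg&(Z>.075)&(u<330)); rc=cv2.minAreaRect(P[mh][:,:2].astype(np.float32)); print('head',rc,np.median(P[mh][:,2]))
mk=comp(reg&(Z>.115)); rc=cv2.minAreaRect(P[mk][:,:2].astype(np.float32)); print('knob',rc,np.percentile(P[mk][:,2],90),mk.sum())
mk=comp(reg&(u>380)&(Z>.07)&(Z<.085)); rc=cv2.minAreaRect(P[mk][:,:2].astype(np.float32)); print('block',rc,np.median(P[mk][:,2]))
E
python3 m.py
```

```text
table 4.15105703931995e-05 0.05938431820355952
long rect ((126.76472473144531, 242.94117736816406), (22.79834747314453, 100.89482116699219), 14.03624439239502) mid [0.4895 0.346  0.05  ] ends [array([0.3924, 0.3706, 0.05  ]), array([0.5884, 0.321 , 0.05  ])] 0.2021 pca yaw 162.4145537228311 topz 0.06526798585146873 [0.49038978 0.34578217 0.05      ]
 sleeve px 127.04322200392927 243.23575638506875 509 [0.4889 0.3454 0.05  ]
short rect ((170.60195922851562, 254.18975830078125), (22.73584747314453, 70.77786254882812), 10.84030532836914) mid [0.4645 0.2571 0.05  ] ends [array([0.3957, 0.271 , 0.05  ]), array([0.5342, 0.243 , 0.05  ])] 0.1413 pca yaw 164.8712840577534 topz 0.06525479534910755 [0.46495079 0.25703485 0.05      ]
 sleeve px 169.46 253.71333333333334 450 [0.4655 0.2594 0.05  ]
base ((0.5580231547355652, -0.11538547277450562), (0.08515823632478714, 0.38490617275238037), 22.25400733947754)
[[ 0.4457  0.0466]
 [ 0.5915 -0.3096]
 [ 0.6703 -0.2774]
 [ 0.5245  0.0789]]
head ((0.4941091537475586, 0.04064270108938217), (0.051766782999038696, 0.0398501418530941), 22.28157615661621) 0.08181505698468966
knob ((0.5594463348388672, -0.1164374053478241), (0.02314029447734356, 0.31848379969596863), 21.649343490600586) 0.12979309895169705 155
block ((0.6135443449020386, -0.25158044695854187), (0.05189903452992439, 0.04773325100541115), 22.447126388549805) 0.07770158687512435
```

```bash
cat >> m.py <<'E'
print('-----')
for n,(a,b) in dict(long=(100,158),short=(155,200)).items():
    m=comp((u>a)&(u<b)&(v>185)&(v<300)&(Z>.035)); q=P[m]; f=cv2.fitLine(q[:,:2].astype(np.float32),cv2.DIST_HUBER,0,.01,.01).ravel()
    t=(q[:,:2]-f[2:])@f[:2]; bl=im[m].max(1)<45
    g=q[(q[:,2]>.057)&(q[:,2]<.0635)&(abs(t)>.034)]
    f=cv2.fitLine(g[:,:2].astype(np.float32),cv2.DIST_HUBER,0,.001,.001).ravel()
    t=(q[:,:2]-f[2:])@f[:2]; mid=(np.percentile(t,.5)+np.percentile(t,99.5))/2
    print(n,'yaw',np.degrees(np.arctan2(f[1],f[0])),'len',np.ptp(t),'mid',f[2:]+f[:2]*mid,len(g))
mr=(u>90)&(u<215)&(v>190)&(v<300)&(Z>.004)&(Z<.03)&(im[...,2]>im[...,0].astype(int)+25)
rc=cv2.minAreaRect(P[comp(mr)][:,:2].astype(np.float32)); print('rack',rc,box(rc).round(3).tolist())
mk=comp(reg&(u>400)&(Z>.118)&(Z<.14)); q=P[mk]; print('knob',mk.sum(),cv2.minEnclosingCircle(q[:,:2].astype(np.float32)),np.median(q[:,2]),q.mean(0))
E
python3 m.py | sed -n '/-----/,$p'
```

```text
-----
long yaw -13.417867 len 0.199259417778256 mid [0.49167934 0.34496452] 569
short yaw -13.773094 len 0.1486071890391808 mid [0.46662562 0.2592399 ] 334
rack ((0.4871796667575836, 0.3137464225292206), (0.06551013886928558, 0.1256432980298996), 75.61329650878906) [[0.4180000126361847, 0.2980000078678131], [0.5400000214576721, 0.26600000262260437], [0.5559999942779541, 0.33000001311302185], [0.4339999854564667, 0.3610000014305115]]
knob 147 ((0.6140673756599426, -0.25334733724594116), 0.012237652204930782) 0.12801305812024966 [ 0.61361985 -0.25232176  0.12724075]
```

>>> step_arm(
  series=[
    [22, 40, 0, 0, 0, -0.032, 0],
    [22, 40, 0, 0, 0, -0.032, 0],
    [22, 40, 0, 0, 0, -0.032, 0],
    [22, 40, 0, 0, 0, -0.032, 0],
    [22, 40, 0, 0, 0, -0.032, 0],
    [22, 40, 0, 0, 0, -0.032, 0],
    [22, 40, 0, 0, 0, -0.032, 0],
    [22, 40, 0, 0, 0, -0.032, 0],
    [22, 40, 0, 0, 0, -0.032, 0],
    [22, 40, 0, 0, 0, -0.032, 0],
    [0, 40, 0, 0, 0, -0.032, 0],
    [0, 40, 0, 0, 0, -0.032, 0],
    [0, 40, 0, 0, 0, -0.032, 0],
    [0, 40, 0, 0, 0, -0.032, 0],
    [0, 40, 0, 0, 0, -0.032, 0],
    [0, 40, 0, 0, 0, -0.032, 0],
    [0, 40, 0, 0, 0, -0.032, 0],
    [0, 40, 0, 0, 0, -0.032, 0],
    [0, 40, 0, 0, 0, -0.032, 0],
    [0, 40, 0, 0, 0, -0.032, 0],
  ],
)

```text
clock: 2.1
tool_pos: [0.464, 0.2264, 0.2385]
eef_rot: [0.993, -0.119, -0.0, 0.0]
contact_force: [0.9, -0.1, -0.2]
opening: 1.0
finger_force: 0.0
```

>>> step_arm(
  series=[
    [9, 40, -10, 0, 0, 0, 0],
    [9, 40, -20, 0, 0, 0, 0],
    [9, 39, -20, 0, 0, 0, 0],
    [0, 0, -10, 0, 0, 0, 0],
    [0, 0, 0, 0, 0, 0, 0],
  ],
)

```text
clock: 2.6
tool_pos: [0.4898, 0.3436, 0.1765]
eef_rot: [0.993, -0.118, -0.002, 0.002]
contact_force: [0.0, -0.6, 0.5]
opening: 0.999
finger_force: 0.0
```

Run:
```python
from h import *
im,d,K,T=snap('wrist','wrist0'); s=r.get_state(); print(s['tool_pos'],s['eef_rot'],K.round(1).tolist(),T.round(3).tolist())
```

```text
[0.49075977 0.34244622 0.17777815] [ 9.92897398e-01 -1.18961726e-01 -8.72049323e-04  1.45081192e-03] [[325.2, 0.0, 282.9], [0.0, 325.2, 211.2], [0.0, 0.0, 1.0]] [[-0.234, 0.924, 0.301, 0.569], [-0.972, -0.224, -0.067, 0.327], [0.005, -0.309, 0.951, 0.324], [0.0, 0.0, 0.0, 1.0]]
```

View pics/wrist0.png

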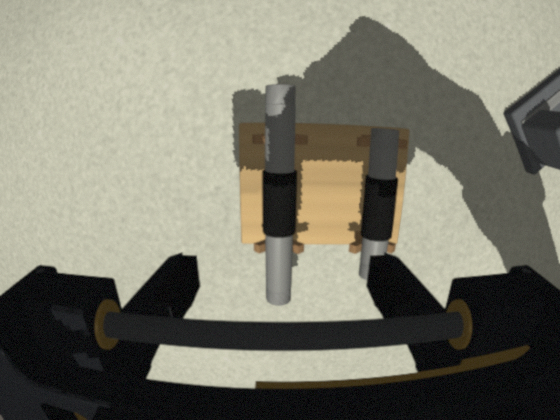

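The wrist view shows the long roller aligned with the gripper. Its sleeve runs from (280,172) to (280,235) and its ends are at (280,85) and (278,303). I'll cast these onto z=0.05.

```bash
cat >> h.py <<'E'
def wray(px,h,K,T):
    x,y=(px[0]-K[0,2])/K[0,0],(px[1]-K[1,2])/K[1,1]; t=np.hypot(x,y); s=np.sin(t)/max(t,1e-9)
    c=np.array([x*s,-y*s,-np.cos(t)])@T[:3,:3].T
    return T[:3,3]+c*(h-T[2,3])/c[2]
E
python3 - <<'E'
from h import *
z=np.load('pics/wrist0.npz'); im,K,T=z['im'],z['K'],z['T']
m=(im.max(2)<40).astype(np.uint8); m[:150]=0;m[245:]=0;m[:,:255]=0;m[:,305:]=0
k,l,s,c=cv2.connectedComponentsWithStats(m); i=1+s[1:,4].argmax(); print(s[i],c[i])
rc=cv2.minAreaRect(np.argwhere(l==i)[:,::-1].astype(np.float32)); print(rc)
print('sleeve top-surface mid',wray(rc[0],.05,K,T))
a=wray((280,90),.05,K,T);b=wray((278.5,295),.05,K,T);print(a,b,np.degrees(np.arctan2(*(a-b)[1::-1])))
E
```

```text
[ 263  171   34   66 1980] [279.36868687 203.23080808]
((279.475341796875, 203.3328857421875), (32.14263916015625, 65.22956848144531), 1.060911774635315)
sleeve top-surface mid [0.49015366 0.3472147  0.05      ]
[0.58497379 0.32378678 0.05      ] [0.39866476 0.37058974 0.05      ] -14.101552833245545
```

>>> step_arm(
  series=[
    [0, 1, -40, 0, 0, 0, 0],
    [0, 1, -40, 0, 0, 0, 0],
    [0, 0, -30, 0, 0, 0, 0],
    [0, 0, 0, 0, 0, 0, 0],
    [0, 0, 0, 0, 0, 0, 0],
  ],
)

```text
clock: 3.15
tool_pos: [0.4923, 0.3446, 0.0699]
eef_rot: [0.993, -0.12, 0.0, 0.0]
contact_force: [-0.0, 0.4, -0.4]
opening: 1.005
finger_force: 0.0
```

>>> step_arm(
  series=[
    [-1, 1.5, -20, 0, 0, 0, 0],
    [0, 0, -18, 0, 0, 0, 0],
    [0, 0, 0, 0, 0, 0, 0.3],
    [0, 0, 0, 0, 0, 0, 0.6],
    [0, 0, 0, 0, 0, 0, 1],
    [0, 0, 0, 0, 0, 0, 1],
    [0, 0, 0, 0, 0, 0, 1],
    [0, 0, 0, 0, 0, 0, 1],
    [0, 0, 0, 0, 0, 0, 1],
    [0, 0, 0, 0, 0, 0, 1],
  ],
  force=30,
)

```text
clock: 4.15
tool_pos: [0.4903, 0.3468, 0.0308]
eef_rot: [0.993, -0.119, -0.0, 0.0]
contact_force: [-0.1, -0.8, 1.2]
opening: 0.324
finger_force: 29.7
```

>>> step_arm(
  series=[
    [0, 0, 5, 0, 0, 0, 1],
    [0, 0, 10, 0, 0, 0, 1],
    [0, 0, 15, 0, 0, 0, 1],
    [0, 0, 20, 0, 0, 0, 1],
    [0, 0, 25, 0, 0, 0, 1],
    [0, 0, 25, 0, 0, 0, 1],
    [0, 0, 20, 0, 0, 0, 1],
    [0, 0, 10, 0, 0, 0, 1],
    [0, 0, 0, 0, 0, 0, 1],
  ],
)

```text
clock: 5.05
tool_pos: [0.4913, 0.3478, 0.1627]
eef_rot: [0.993, -0.119, 0.001, -0.001]
contact_force: [0.5, 0.1, -4.2]
opening: 0.325
finger_force: 30.0
```

Run:
```python
from h import *
print(r.get_state()['q'].round(3))
```

```text
[-0.751  0.755  0.103  1.722 -0.114  0.667 -2.395]
```

>>> step_arm(
  series=[
    [3, -15, 0, 0, 0, 0.06, 1],
    [3, -20, 0, 0, 0, 0.11, 1],
    [3, -25, 0, 0, 0, 0.122, 1],
    [3, -26, 0, 0, 0, 0.122, 1],
    [3, -26, 0, 0, 0, 0.122, 1],
    [3, -26, 0, 0, 0, 0.122, 1],
    [3, -26, 0, 0, 0, 0.122, 1],
    [3, -26, 0, 0, 0, 0.122, 1],
    [3, -26, 0, 0, 0, 0.122, 1],
    [3, -26, 0, 0, 0, 0.122, 1],
    [3, -26, 0, 0, 0, 0.122, 1],
    [3, -26, 0, 0, 0, 0.122, 1],
    [3, -26, 0, 0, 0, 0.122, 1],
    [3, -26, 0, 0, 0, 0.122, 1],
    [3, -26, 0, 0, 0, 0.122, 1],
    [4, -26, 0, 0, 0, 0.122, 1],
    [4, -25, 0, 0, 0, 0.122, 1],
    [4, -18, 0, 0, 0, 0.122, 1],
    [1, 0, 0, 0, 0, 0.076, 1],
    [0, 0, 0, 0, 0, 0, 1],
  ],
)

```text
clock: 7.05
tool_pos: [0.5476, -0.0949, 0.1595]
eef_rot: [0.558, 0.83, -0.0, -0.001]
contact_force: [-0.3, 1.1, -2.7]
opening: 0.324
finger_force: 30.0
```

Run:
```python
from h import *
im,d,K,T=snap('wrist','wrist1'); s=r.get_state(); print(s['tool_pos'],s['eef_rot'],s['q'].round(2))
```

```text
[ 0.54769567 -0.09387329  0.15979484] [ 5.58051098e-01  8.29805956e-01 -7.49825433e-05 -1.02118641e-03] [ 0.45  0.77 -0.62  1.84  0.64  0.74 -0.14]
```

View pics/wrist1.png

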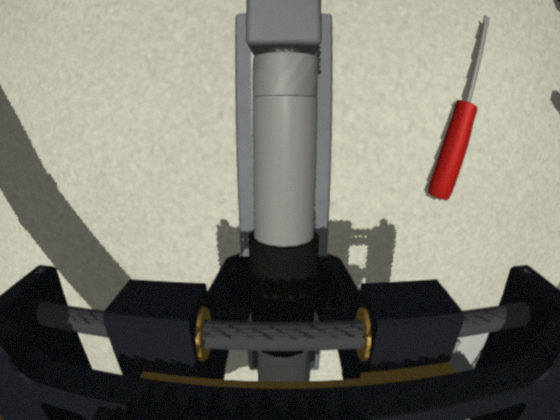

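The roller is in line with the bed. Its axis is at column ~285, its head-side end at row ~50, and the sleeve edge at row ~240. I'll work out the offset of the held roller in the centres frame.

Run:
```python
from h import *
z=np.load('pics/wrist1.npz'); im,K,T=z['im'],z['K'],z['T']
O=np.array([.5419,-.0761]); e=np.array([-.3787,.9255]); n=np.array([.9255,.3787])
f=lambda p,h:(lambda w:((w-O)@n*1000,(w-O)@e*1000))(wray(p,h,K,T)[:2])
g=cv2.cvtColor(im,cv2.COLOR_BGR2GRAY).astype(int)
for row in (75,130,200):
    gr=np.diff(g[row]); c=[i for i in np.argsort(-abs(gr)) if 225<i<345][:14]; print(row,sorted((int(i),int(gr[i])) for i in c))
print([int(x) for x in g[30:110:2,285]]); print([int(x) for x in g[225:300:3,285]])
zc=.179
for nm,p,h in [('end',(285,51),zc+.0125),('r130L',(253.5,130),zc),('r130R',(317,130),zc),('r200L',(253.5,200),zc),('r200R',(315,200),zc),('slv',(285,240),zc+.015),('bL',(237,130),.02),('bR',(330,130),.02),('bL2',(237,215),.02),('bR2',(330,215),.02)]: print(nm,np.round(f(p,h),1))
print('tcp',(np.array([.5477,-.0939])-O)@n,(np.array([.5477,-.0939])-O)@e)
```

```text
75 [(233, -13), (234, -45), (235, -27), (236, 10), (249, 14), (250, 12), (251, -14), (252, -36), (253, -9), (254, 9), (317, 21), (331, 41), (332, 46), (333, 15)]
130 [(234, -21), (235, -47), (236, -13), (237, 11), (252, -18), (254, 7), (311, -9), (316, 12), (317, 12), (328, -12), (329, -8), (330, 23), (331, 54), (332, 16)]
200 [(236, -23), (237, -38), (238, -24), (240, 7), (252, -8), (253, -15), (311, -7), (314, 18), (315, 9), (326, -9), (327, -10), (328, 26), (329, 56), (330, 17)]
[123, 121, 124, 124, 123, 102, 84, 59, 45, 72, 108, 132, 146, 146, 146, 147, 148, 148, 149, 149, 150, 152, 155, 158, 155, 156, 156, 153, 149, 152, 151, 153, 129, 155, 164, 164, 164, 160, 162, 163]
[141, 142, 142, 141, 143, 142, 141, 101, 24, 30, 34, 30, 27, 30, 24, 29, 34, 30, 23, 12, 7, 10, 7, 14, 12]
end [ 0.8 81.4]
r130L [-11.5  52.5]
r130R [13.4 52.5]
r200L [-12.   23.9]
r200R [13.2 23.9]
slv [ 0.8 12.5]
bL [-40.8  43.3]
bR [41.1 43.2]
bL2 [-43.5 -35.6]
bR2 [ 43.6 -35.6]
tcp -0.0013729600000000758 -0.018670359999999966
```

>>> step_arm(
  series=[
    [0, 0, -15, 0, 0, 0, 1],
    [0, 0, -25, 0, 0, 0, 1],
    [0, 0, -25, 0, 0, 0, 1],
    [0, 0, -20, 0, 0, 0, 1],
    [0, 0, -10, 0, 0, 0, 1],
    [0, 0, -5, 0, 0, 0, 1],
    [0, 0, 0, 0, 0, 0, 1],
    [0, 0, 0, 0, 0, 0, 1],
  ],
)

```text
clock: 7.9
tool_pos: [0.5491, -0.0935, 0.0615]
eef_rot: [0.557, 0.83, 0.0, 0.001]
contact_force: [-0.2, 0.4, -2.7]
opening: 0.329
finger_force: 30.0
```

>>> step_arm(
  series=[
    [0, 0, -5, 0, 0, 0, 1],
    [0, 0, -5, 0, 0, 0, 1],
    [0, 0, -4, 0, 0, 0, 1],
    [0, 0, -3, 0, 0, 0, 1],
    [0, 0, -2, 0, 0, 0, 1],
    [0, 0, -1, 0, 0, 0, 1],
    [0, 0, 0, 0, 0, 0, 1],
    [0, 0, 0, 0, 0, 0, 1],
  ],
)

```text
clock: 8.7
tool_pos: [0.5486, -0.0937, 0.0408]
eef_rot: [0.557, 0.83, 0.0, 0.0]
contact_force: [-0.1, -0.2, -3.8]
opening: 0.323
finger_force: 30.0
```

Free so far (−3.8 N is just the roller's weight), so I continue down in small steps.

>>> step_arm(
  series=[
    [0, 0, -0.5, 0, 0, 0, 1],
    [0, 0, -0.5, 0, 0, 0, 1],
    [0, 0, -0.5, 0, 0, 0, 1],
    [0, 0, 0, 0, 0, 0, 1],
    [0, 0, 0, 0, 0, 0, 1],
  ],
)

```text
clock: 9.2
tool_pos: [0.5485, -0.0938, 0.0395]
eef_rot: [0.557, 0.83, -0.0, 0.0]
contact_force: [-1.9, -1.3, 1.4]
opening: 0.324
finger_force: 29.7
```

>>> step_arm(
  series=[
    [0, 0, -0.5, 0, 0, 0, 1],
    [0, 0, 0, 0, 0, 0, 1],
    [0, 0, 0, 0, 0, 0, 1],
  ],
  force=5,
)

```text
clock: 9.5
tool_pos: [0.5482, -0.094, 0.0388]
eef_rot: [0.557, 0.83, -0.0, -0.0]
contact_force: [-2.1, -0.9, 3.0]
opening: 0.334
finger_force: 4.8
```

>>> step_arm(
  series=[
    [0, 0, 0, 0, 0, 0, 0.6],
    [0, 0, 0, 0, 0, 0, 0.5],
    [0, 0, 0, 0, 0, 0, 0.3],
    [0, 0, 0, 0, 0, 0, 0.1],
    [0, 0, 0, 0, 0, 0, 0],
    [0, 0, 0, 0, 0, 0, 0],
    [0, 0, 0, 0, 0, 0, 0],
  ],
)

```text
clock: 10.2
tool_pos: [0.5485, -0.0937, 0.0387]
eef_rot: [0.557, 0.83, 0.0, 0.0]
contact_force: [-0.4, 0.9, 0.2]
opening: 0.924
finger_force: 0.0
```

>>> step_arm(
  series=[
    [0, 0, 10, 0, 0, 0, 0],
    [0, 0, 25, 0, 0, 0, 0],
    [0, 0, 40, 0, 0, 0, 0],
    [0, 0, 40, 0, 0, 0, 0],
    [4, -10, 20, 0, 0, 0, 0],
    [10, -25, 5, 0, 0, 0, 0],
    [14, -34, 0, 0, 0, 0, 0],
    [14, -34, 0, 0, 0, 0, 0],
    [12, -30, 0, 0, 0, 0, 0],
    [11, -26, 0, 0, 0, 0, 0],
    [0, 0, 0, 0, 0, 0, 0],
    [0, 0, 0, 0, 0, 0, 0],
  ],
)

```text
clock: 11.4
tool_pos: [0.6131, -0.2527, 0.179]
eef_rot: [0.557, 0.83, 0.0, -0.0]
contact_force: [-0.2, 1.3, 0.6]
opening: 1.0
finger_force: 0.0
```

Run:
```python
from h import *
im,d,K,T=snap('wrist','wrist2'); s=r.get_state(); print(s['tool_pos'],s['eef_rot'],s['opening'])
```

```text
[ 0.61313076 -0.25151107  0.17912165] [ 5.56638568e-01  8.30754514e-01  5.14085593e-04 -4.21648265e-04] 0.9986639681132721
```

View pics/wrist2.png

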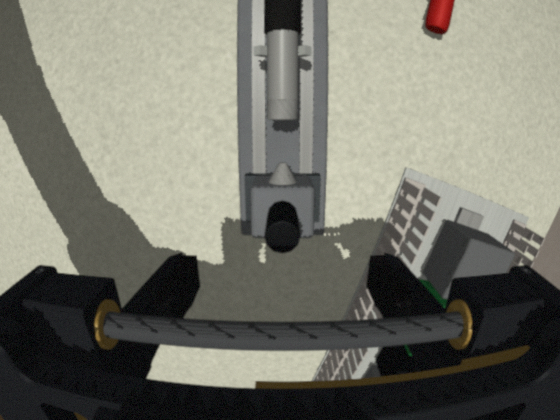

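The roller lies straight in the V rests, with its tail end at (284,122). The tail cone tip is at (282,165) and the knob top at (283,236), all in line.

Run:
```python
from h import *
z=np.load('pics/wrist2.npz'); K,T=z['K'],z['T']
O=np.array([.5419,-.0761]); e=np.array([-.3787,.9255]); n=np.array([.9255,.3787])
for p,h in [((282.5,236),.128),((282,165),.06),((284.5,121),.064)]:
    w=wray(p,h,K,T); print(w.round(4),((w[:2]-O)@n).round(4),((w[:2]-O)@e).round(4))
```

```text
[ 0.6149 -0.2533  0.128 ] 0.0004 -0.1916
[ 0.6009 -0.2206  0.06  ] -0.0001 -0.1561
[ 0.5889 -0.186   0.064 ] 0.0019 -0.1195
```

>>> step_arm(
  series=[
    [1, -1, -20, 0, 0, 0, 0],
    [0, 0, -30, 0, 0, 0, 0],
    [0, 0, -25, 0, 0, 0, 0],
    [0, 0, -14, 0, 0, 0, 0.2],
    [0, 0, 0, 0, 0, 0, 0.5],
    [0, 0, 0, 0, 0, 0, 1],
    [0, 0, 0, 0, 0, 0, 1],
    [0, 0, 0, 0, 0, 0, 1],
    [0, 0, 0, 0, 0, 0, 1],
    [0, 0, 0, 0, 0, 0, 1],
    [0, 0, 0, 0, 0, 0, 1],
  ],
  force=50,
)

```text
clock: 12.55
tool_pos: [0.6144, -0.2539, 0.0899]
eef_rot: [0.557, 0.83, -0.0, 0.0]
contact_force: [-4.4, -1.5, 2.6]
opening: 0.298
finger_force: 3.7
```

>>> step_arm(
  series=[
    [0, 0, 0, 0, 0, 0, 1],
    [0, 0, 0, 0, 0, 0, 1],
    [0, 0, 0, 0, 0, 0, 1],
    [-0.8, 1.9, 0, 0, 0, 0, 1],
    [-1.5, 3.7, 0, 0, 0, 0, 1],
    [-1.9, 4.6, 0, 0, 0, 0, 1],
    [-1.9, 4.6, 0, 0, 0, 0, 1],
    [-1.9, 4.6, 0, 0, 0, 0, 1],
    [-1.9, 4.6, 0, 0, 0, 0, 1],
    [0, 0, 0, 0, 0, 0, 1],
  ],
)

```text
clock: 13.55
tool_pos: [0.6038, -0.2313, 0.0898]
eef_rot: [0.557, 0.83, -0.001, 0.0]
contact_force: [-3.6, -3.2, 3.5]
opening: 0.259
finger_force: 50.0
```

>>> step_arm(
  series=[
    [-1.5, 3.7, 0, 0, 0, 0, 1],
    [-1.5, 3.7, 0, 0, 0, 0, 1],
    [-1.5, 3.7, 0, 0, 0, 0, 1],
    [-1.5, 3.7, 0, 0, 0, 0, 1],
    [-1.1, 2.8, 0, 0, 0, 0, 1],
    [-1.1, 2.8, 0, 0, 0, 0, 1],
    [-1.1, 2.8, 0, 0, 0, 0, 1],
    [-1.1, 2.8, 0, 0, 0, 0, 1],
    [0, 0, 0, 0, 0, 0, 1],
  ],
)

```text
clock: 14.45
tool_pos: [0.5937, -0.2065, 0.0898]
eef_rot: [0.558, 0.83, -0.002, 0.001]
contact_force: [-3.1, -5.6, 3.1]
opening: 0.256
finger_force: 50.0
```

>>> step_arm(
  series=[
    [-0.7, 1.9, 0, 0, 0, 0, 1],
    [-0.7, 1.9, 0, 0, 0, 0, 1],
    [-0.7, 1.9, 0, 0, 0, 0, 1],
    [-0.7, 1.9, 0, 0, 0, 0, 1],
    [0, 0, 0, 0, 0, 0, 1],
  ],
)

```text
clock: 14.95
tool_pos: [0.5909, -0.1995, 0.0898]
eef_rot: [0.558, 0.83, -0.002, 0.001]
contact_force: [-3.1, -5.6, 3.3]
opening: 0.258
finger_force: 50.0
```

>>> step_arm(
  series=[
    [-0.4, 0.9, 0, 0, 0, 0, 1],
    [-0.4, 0.9, 0, 0, 0, 0, 1],
    [-0.4, 0.9, 0, 0, 0, 0, 1],
    [0, 0, 0, 0, 0, 0, 1],
  ],
)

```text
clock: 15.35
tool_pos: [0.59, -0.1975, 0.0898]
eef_rot: [0.558, 0.83, -0.002, 0.002]
contact_force: [-2.6, -7.0, 3.4]
opening: 0.258
finger_force: 50.0
```

>>> step_arm(
  series=[
    [-0.4, 0.9, 0, 0, 0, 0, 1],
    [-0.4, 0.9, 0, 0, 0, 0, 1],
    [0, 0, 0, 0, 0, 0, 1],
  ],
)

```text
clock: 15.65
tool_pos: [0.5893, -0.1959, 0.0898]
eef_rot: [0.558, 0.83, -0.002, 0.002]
contact_force: [-1.6, -7.8, 2.4]
opening: 0.259
finger_force: 50.0
```

>>> step_arm(
  series=[
    [-0.4, 0.9, 0, 0, 0, 0, 1],
    [-0.4, 0.9, 0, 0, 0, 0, 1],
    [0, 0, 0, 0, 0, 0, 1],
  ],
)

```text
clock: 15.95
tool_pos: [0.5888, -0.1946, 0.0898]
eef_rot: [0.558, 0.83, -0.002, 0.002]
contact_force: [-1.4, -7.7, 1.3]
opening: 0.26
finger_force: 50.0
```

>>> step_arm(
  series=[
    [-0.4, 0.9, 0, 0, 0, 0, 1],
    [-0.4, 0.9, 0, 0, 0, 0, 1],
    [0, 0, 0, 0, 0, 0, 1],
  ],
)

```text
clock: 16.25
tool_pos: [0.5886, -0.1941, 0.0898]
eef_rot: [0.559, 0.829, -0.003, 0.003]
contact_force: [-0.3, -11.3, 1.3]
opening: 0.256
finger_force: 50.0
```

>>> step_arm(
  series=[
    [-0.4, 0.9, 0, 0, 0, 0, 1],
    [-0.4, 0.9, 0, 0, 0, 0, 1],
    [0, 0, 0, 0, 0, 0, 1],
  ],
)

```text
clock: 16.55
tool_pos: [0.5885, -0.1938, 0.0898]
eef_rot: [0.559, 0.829, -0.003, 0.004]
contact_force: [2.2, -13.2, -0.7]
opening: 0.262
finger_force: 50.0
```

>>> step_arm(
  series=[
    [-0.4, 0.9, 0, 0, 0, 0, 1],
    [-0.4, 0.9, 0, 0, 0, 0, 1],
    [-0.4, 0.9, 0, 0, 0, 0, 1],
    [-0.4, 0.9, 0, 0, 0, 0, 1],
    [0, 0, 0, 0, 0, 0, 1],
  ],
)

```text
clock: 17.05
tool_pos: [0.5883, -0.1934, 0.0898]
eef_rot: [0.56, 0.829, -0.004, 0.006]
contact_force: [6.9, -18.4, -4.5]
opening: 0.26
finger_force: 50.0
```

>>> step_arm(
  series=[
    [-0.4, 0.9, 0, 0, 0, 0, 1],
    [-0.4, 0.9, 0, 0, 0, 0, 1],
    [0, 0, 0, 0, 0, 0, 1],
    [0, 0, 0, 0, 0, 0, 1],
  ],
)

```text
clock: 17.45
tool_pos: [0.5883, -0.1932, 0.0898]
eef_rot: [0.56, 0.828, -0.004, 0.008]
contact_force: [8.7, -20.9, -6.7]
opening: 0.259
finger_force: 50.0
```

Run:
```python
from h import *
im,d,K,T=snap('wrist','wrist3'); s=r.get_state(); print(s['tool_pos'],s['contact_force'])
im,d,K,T=snap('scene','scene3')
cv2.imwrite('pics/scene3c.png',cv2.resize(im[160:300,100:320],None,fx=3,fy=3,interpolation=cv2.INTER_CUBIC))
```

```text
[ 0.58828729 -0.19320363  0.08983286] [  8.70099926 -21.4433959   -6.30375566]
```

View pics/scene3c.png

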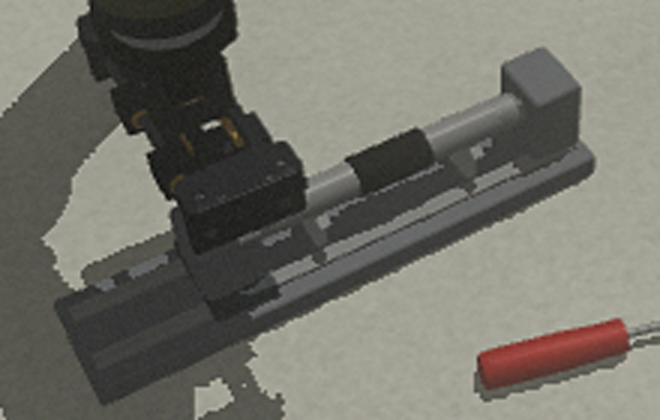

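>>> step_arm(
  series=[
    [0.8, -1.8, 0, 0, 0, 0, 1],
    [0.8, -1.8, 0, 0, 0, 0, 1],
    [0.8, -1.8, 0, 0, 0, 0, 1],
    [0, 0, 0, 0, 0, 0, 1],
  ],
)

```text
clock: 17.95
tool_pos: [0.5884, -0.1935, 0.0898]
eef_rot: [0.559, 0.829, -0.003, 0.004]
contact_force: [1.7, -12.1, -1.2]
opening: 0.26
finger_force: 50.0
```

>>> step_arm(
  series=[
    [0.4, -0.9, 0, 0, 0, 0, 1],
    [0.4, -0.9, 0, 0, 0, 0, 1],
    [0.4, -0.9, 0, 0, 0, 0, 1],
    [0, 0, 0, 0, 0, 0, 1],
    [0, 0, 0, 0, 0, 0, 0.6],
    [0, 0, 0, 0, 0, 0, 0.3],
    [0, 0, 0, 0, 0, 0, 0],
    [0, 0, 0, 0, 0, 0, 0],
    [0, 0, 0, 0, 0, 0, 0],
    [0, 0, 0, 0, 0, 0, 0],
  ],
)

```text
clock: 18.95
tool_pos: [0.5883, -0.1886, 0.0897]
eef_rot: [0.557, 0.831, 0.0, -0.0]
contact_force: [-0.0, -0.8, -0.0]
opening: 0.777
finger_force: 0.0
```

>>> step_arm(
  series=[
    [0, 0, 0, 0, 0, 0, 0],
    [0, 0, 10, 0, 0, 0, 0],
    [0, 0, 25, 0, 0, 0, 0],
    [0, 0, 40, 0, 0, 0, 0],
    [0, 0, 40, 0, 0, 0, 0],
    [0, 0, 30, 0, 0, 0, 0],
    [-10, -40, 0, 0, 0, 0, 0],
    [-10, -40, 0, 0, 0, 0, 0],
    [-20, -40, 0, 0, 0, 0, 0],
    [-20, -40, 0, 0, 0, 0, 0],
    [-20, -40, 0, 0, 0, 0, 0],
    [-20, -40, 0, 0, 0, 0, 0],
    [-20, -40, 0, 0, 0, 0, 0],
    [0, 0, 0, 0, 0, 0, 0],
    [0, 0, 0, 0, 0, 0, 0],
  ],
)

```text
clock: 20.45
tool_pos: [0.4672, -0.47, 0.2351]
eef_rot: [0.558, 0.83, 0.0, 0.0]
contact_force: [0.3, 0.5, 0.3]
opening: 1.003
finger_force: 0.0
```

Run:
```python
from h import *
a,da,_,_=snap('scene','scene4'); im,d,K,T=snap('top','top4')
cv2.imwrite('pics/fin.png',np.hstack([cv2.resize(a[160:300,100:320],(400,255),interpolation=3),cv2.resize(im[130:270,240:460],(400,255),interpolation=3)]))
P=cloud(d,K,T);Z=P[...,2]; v,u=np.mgrid[:420,:560]
O=np.array([.5419,-.0761]); e=np.array([-.3787,.9255]); n=np.array([.9255,.3787])
L=lambda q:np.c_[(q[:,:2]-O)@n,(q[:,:2]-O)@e,q[:,2]]
reg=(u>250)&(u<455)&(v>140)&(v<270)
q=L(P[reg&(Z>.118)&(Z<.14)]); print('knob',len(q),(q.min(0)+q.max(0))/2)
q=L(P[reg]); s=q[(abs(q[:,0])<.005)&(abs(q[:,1])<.1)]
for y in range(-95,96,10):
    t=s[abs(s[:,1]-y/1e3)<.005]; print(y,len(t),np.percentile(t[:,2],80).round(4) if len(t) else '',end='; ')
z=np.load('pics/top0.npz'); D=(cv2.absdiff(z['im'],im).max(2)>40); print('diff short/driver',D[200:290,155:205].sum(),D[130:165,215:320].sum())
```

```text
knob 144 [-0.0001958  -0.12582561  0.12476387]
-95 22 0.073; -85 24 0.0727; -75 25 0.0727; -65 26 0.0741; -55 24 0.074; -45 26 0.0734; -35 28 0.0732; -25 24 0.0753; -15 25 0.0754; -5 25 0.0758; 5 28 0.0761; 15 25 0.0756; 25 27 0.0746; 35 25 0.0732; 45 27 0.0728; 55 25 0.0732; 65 27 0.0732; 75 25 0.0738; 85 26 0.0731; 95 26 0.0731; diff short/driver 0 0
```

View pics/fin.png

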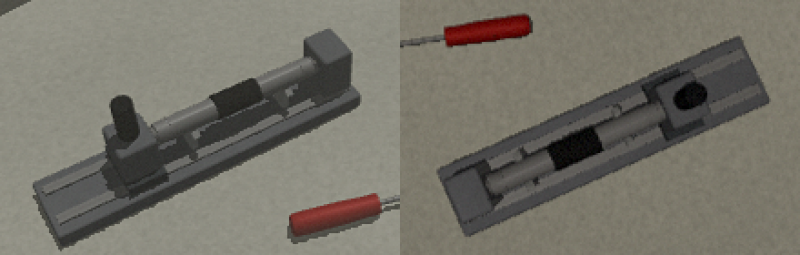

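The final view shows the roller between both cones. Its top is level at 73 mm along its length, so the axis is at about 60 mm. The short roller and screwdriver show no change.

```bash
python3 -c "
from plant import r
print(r.finish_job())"
```

```text
the job is handed in; nothing more can be done
None
```

The longer roller is held home on both cone centres, everything is released, and the job was handed in at about 20.6 s; the short roller and the screwdriver were left undisturbed.

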